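# Clamp a leaded panel in the soldering jig with its two cam levers

### The arm

A 6-joint arm with a two-finger parallel gripper is mounted at the origin on a cart in front of the work surface, level with it; the furniture and walls round the work are solid. World frame = base frame: x ahead of the robot, y to its left, z up, the work surface at z = 0. Lengths are in m, angles in rad, forces in N, time in s.
With the tool pointing down it reaches from about 0.3 to 0.775 m from the base axis. Payload 14.6 kg.
Tool frame: the origin (TCP) lies at the very end of the fingers, on their centre line; the grasp point (between the pads) lies 19 mm behind it (ctrl.grasp_offset is the distance from the TCP to the grasp point, in m); x points along the fingers, y is the direction in which the jaws open and shut, and the axes are right-handed (so a half turn about x gives the same grasp; the last joint's range is limited). The gripper opens to 94 mm and grips with 3 to 60 N. Pads are 16 mm wide; open, the fingers measure 119 mm over their backs; the gripper's body (75 mm by 177 mm) begins 78 mm behind the grasp point.
Start: joints at [1.08, 0.3, 1.521, -0, 1.321, -0.067], TCP at [0.226, 0.501, 0.205] pointing down, gripper open.
Joint ranges: [-3.03, 3.03], [-0.79, 2.21], [0.23, 2.52], [-1.04, 4.18], [0, 3.07], [-2.55, 2.55]. Speed limits (rad/s): [2.22, 2.22, 2.57, 3.14, 3.14, 3.14].

### API

Orientations are given as [roll, pitch, yaw] about the fixed x, y, z axes, in that order (R = Rz(yaw) Ry(pitch) Rx(roll)).
In Python, from station import ctrl gives the robot as it stands. The module is installed in compiled form; this text tells all that it offers.
- The arm moves only by the tool send_rows, never from a script. Its argument "rows" is a list that holds one entry, the list of rows, each a list of 4 numbers: the shift along the world's x, y, z in mm, then the turn about the world's z in rad. A call has 1 to 12 rows; each row shifts and turns the commanded pose from where the row before left it; what a row does not reach is not made up. A row lasts 1/10 s, in which the tool goes at most 50 mm and 8.59 degrees, less where a joint would pass 70% of its speed; a pose out of reach is approached as far as the arm can. A call is refused whole if a number of a shift passes 50 or a number of a turn 0.15, either way. A call with a gripper value outside its range is refused whole. "grip" is the gripper's target within -1 to 1 (shut at 1, half-way at 0, fully open at -1), set as the call begins (left out, the last holds). The fingers move at their own pace and stop on an object; "newtons" is the grip in N (left out, the last holds). Time passes only in rows, so rows that do not move let the fingers close. It gives the time, the measured TCP pose, the force and the opening at its end, in the units of the state.
- ctrl.get_obs(): the state, without advancing time (a new reading comes with each control period).
- ctrl.camera(name): name is "side" or "top" or "wrist"; returns (picture, depth): 480x640x3 uint8, red, green, blue; 480x640 float32, m along the optical axis (not along the pixel's ray), 0 where there is no reading.
- ctrl.camera_params(name): a dict with "vertical_fov" (degrees; the focal length in pixels is half the picture's height over the tangent of half this angle, whatever the lens; pixels are square), "cx", "cy" (the principal point, pixels), "cam_to_world" (4x4, takes a point from camera to world coordinates); the wrist camera has in their place "mount" (4x4, takes a point from camera to tool coordinates, whose origin is the TCP and whose axes are the tool frame's). Camera axes: x right, y up, looking along -z (the intrinsics and any distortion apply to the point x, -y, -z); pixel columns grow to the right and rows downward; lengths in m; the calibration is good to about 2 mm. A picture is of the moment at which its call begins: read the wrist's pose just before it. camera_params takes no time and is no camera call.
- ctrl.hand_in(): hands the job in, once; it reports no verdict.
The state is a dict: "time_s": time; "qpos": joint angles; "joint_vel": joint speeds; "tau": joint torques, N m; "ee_pos": TCP position; "eef_rot": TCP orientation; "force": force on the tool from outside, world axes, zero at the start; "moment": the same for the moment, N m; "grip_width": finger opening in m.
Only numpy, scipy, OpenCV 4.12 (cv2) and the standard library are available. Lean on these libraries where they do the work, as an engineer would, in place of code of your own. Each camera call takes 0.05 s, during which the arm holds its last target.

### The job

The small leaded panel lies loose in the soldering jig and its joints are not soldered yet. Push each of the jig's two cam levers round with a fingertip until it is fully shut against its stop, so that the cams press the panel flat and tight into the corner of the two wooden battens. Move the panel by the levers alone: do not touch or lift the panel itself, and leave the other things on the bench where they are.

Things in the scene. Friction and masses are not known exactly. Their poses are not given: they have to be found in the camera images.
- jig: soldering jig screwed to the bench: plywood board 170 (its x) x 216 (its y) x 9 mm; origin at the centre of its underside (z = 0); x points away from the robot, y to the left, turned by -0.35 to 0.25 rad. The front and right sides carry a cam lever each. A steel stop pin (5 diameter, top 30 above the bench) stands on the panel's side of each shut lever, 31 from the pivot
- jig_corner (a point): inner corner of the two wooden battens on the jig's board (jig x 60, y 75 mm), at board level, 9 above the bench. One batten runs from here to the right along the panel's back edge, the other towards the robot along its left edge; 20 wide, tops 23 above the bench
- panel: leaded panel 90 (its x) x 130 (its y) x 8 mm, dark lead strips with four pale panes, about 0.3 kg, lying on the jig's board (top 17 mm above the bench); origin at the centre of its underside. It starts 3 to 5.5 mm short of each batten and up to 0.02 rad askew; seated against both battens its origin is at x = 15, y = 10 mm in jig axes
- front_lever (a joint): angle of the front (robot's side) cam lever about its upright pivot, rad. 0: fully open, arm points towards the robot (jig -x); 1.6: fully shut on its stop, arm points to the right along the panel's front edge (jig -y). Shuts counter-clockwise seen from above. Starts at 0 to 0.35, stays where it is left; 1 to 2 N at the knob turns it, up to 6 N as the cam bites near the stop
- side_lever (a joint): angle of the right-hand cam lever about its upright pivot, rad. 0: fully open, arm points to the right (jig -y); 1.6: fully shut on its stop, arm points towards the robot along the panel's right edge (jig -x). Shuts clockwise seen from above. Starts at 0 to 0.35, stays where it is left; 1 to 2 N at the knob turns it, up to 6 N as the cam bites near the stop
- front_lever_pivot (a point): pivot axis of the front lever (jig x -57.4, y 18 mm), at mid height of its arm, 26.5 mm above the bench. The arm is a flat steel bar 12 mm wide, 6 thick, underside 23.5 and top 29.5 above the bench, running straight from the pivot for 63. A low hexagon nut sits on the pivot, top 39 above the bench
- front_lever_knob (a point): middle of the front lever's upright black knob, on the end of the arm, 60 mm from the pivot and 44 above the bench; knob 18 across, top 58.5 above the bench. Push the arm or the knob from its trailing side; the arm's side between 25 and 50 mm from the pivot is flat and free
- front_lever_cam (a point): centre of the front lever's cam disc (black plastic rim, metal hub), radius 16 mm, fixed under the arm from 10.5 to 23.5 above the bench, 12 off the pivot towards the side the arm travels to. It turns with the arm within 28 of the pivot, and presses on the panel's edge as the lever shuts
- side_lever_pivot (a point): pivot axis of the right-hand lever (jig x 20, y -82.4 mm), at mid height of its arm, 26.5 mm above the bench. The arm is a flat steel bar 12 mm wide, 6 thick, underside 23.5 and top 29.5 above the bench, running straight from the pivot for 63. A low hexagon nut sits on the pivot, top 39 above the bench
- side_lever_knob (a point): middle of the right-hand lever's upright black knob, on the end of the arm, 60 mm from the pivot and 44 above the bench; knob 18 across, top 58.5 above the bench. Push the arm or the knob from its trailing side; the arm's side between 25 and 50 mm from the pivot is flat and free
- side_lever_cam (a point): centre of the right-hand lever's cam disc (black plastic rim, metal hub), radius 16 mm, fixed under the arm from 10.5 to 23.5 above the bench, 12 off the pivot towards the side the arm travels to. It turns with the arm within 28 of the pivot, and presses on the panel's edge as the lever shuts
- running_pliers: bystander: red-handled pliers 56x144x14 mm lying near the bench's front edge, in front of the jig; origin at the middle of its underside
- glass_cutter: bystander: brass glass cutter 136 mm long, left of the jig; origin at the middle of its underside
- fid: bystander: flat pale plastic tool 21x128x8 mm, left of the jig; origin at the middle of its underside
- came_offcut: bystander: strip of lead came 9x160x9 mm, right of the jig; origin at the middle of its underside
- marker: bystander: marker pen 124 mm long, left of the jig; origin at the middle of its underside
- nugget_a: bystander: flat glass drop 24 mm across, left of the jig; origin at the middle of its underside
- nugget_b: bystander: flat glass drop 21 mm across, left of the jig; origin at the middle of its underside

How it is judged:
By the outcome, as a careful person would: the job done as asked, in the order asked, and still so for the second after the job is handed in, with the robot touching nothing.
It also fails if it takes over 58 s, if anything falls off the work surface, if the arm or the gripper's body presses on something with over 40 N, if the wrist force passes 120 N, or if a joint passes its speed limit or range.

## Working session

There is one attempt and no reset: what is moved stays moved. The work goes in short steps, Python scripts to look and compute and a tool call to move; the robot and the scene stay as the last step left them, time stands still between calls to the robot, and variables do not carry over. Pictures are saved under pics/ and viewed, and the job is handed in when it is done.

Besides the shell and the picture viewer there is one more tool, called after "Request:" as name([rows], argument=value, ...), one row to a line, values as JSON. send_rows: Moves the arm, as the interface text tells. Its arguments: {"type":"object","properties":{"rows":{"type":"array"},"grip":{"type":"number"},"newtons":{"type":"number"}},"required":["rows"]}

```bash
mkdir -p pics
python3 - <<'E'
from station import ctrl
import cv2,numpy as np
o=ctrl.get_obs();print(o['time_s'],o['ee_pos'],o['eef_rot'],o['force'],o['grip_width'])
for n in ['top','side']:
    p,d=ctrl.camera(n);cv2.imwrite(f'pics/{n}0.png',p[:,:,::-1]);np.save(f'{n}d.npy',d)
    print({k:(v.tolist() if hasattr(v,'tolist') else v) for k,v in ctrl.camera_params(n).items()})
E
```

```text
0.0 [0.22603876 0.50109388 0.20486214] [-1.63847408  1.56954803 -2.06225746] [-0.15836228  0.26706918 -1.07851623] 0.09410676572222351
{'vertical_fov': 56.68186383673624, 'cx': 313.8427833590484, 'cy': 233.46866084407742, 'cam_to_world': [[0.025167739184287413, 0.9891752964288637, -0.1445642343016448, 0.38528628354387856], [-0.9996169248718816, 0.026567211571982854, 0.007758013854860807, -0.09709517828262283], [0.011514704253014653, 0.14431360366978116, 0.9894650046271504, 0.9706183841614147], [0.0, 0.0, 0.0, 1.0]]}
{'vertical_fov': 55.752087072772454, 'cx': 320.5205553983646, 'cy': 245.40813454667696, 'cam_to_world': [[0.9787649397920426, 0.12306604954173044, -0.1639327303624001, 0.32874031372404383], [-0.20495530436414797, 0.5737252042829751, -0.7929897308184122, -0.966149491586959], [-0.0035377742831483065, 0.8097494287868628, 0.5867651546679221, 0.7150000159709463], [0.0, 0.0, 0.0, 1.0]]}
```

View pics/top0.png

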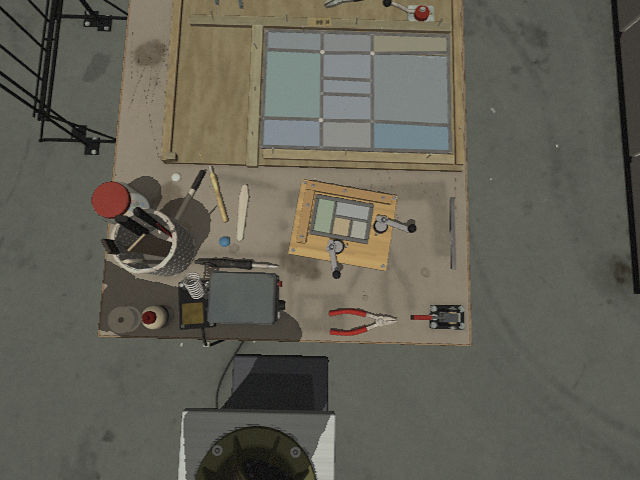

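View pics/side0.png

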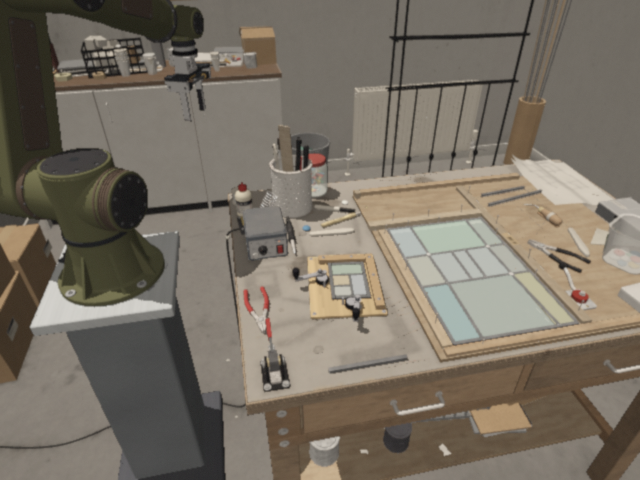

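Run:
```python
import cv2
p=cv2.imread('pics/top0.png');cv2.imwrite('pics/top0c.png',cv2.resize(p[110:310,220:460],(720,600),interpolation=cv2.INTER_CUBIC))
```

```text
(no output)
```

View pics/top0c.png

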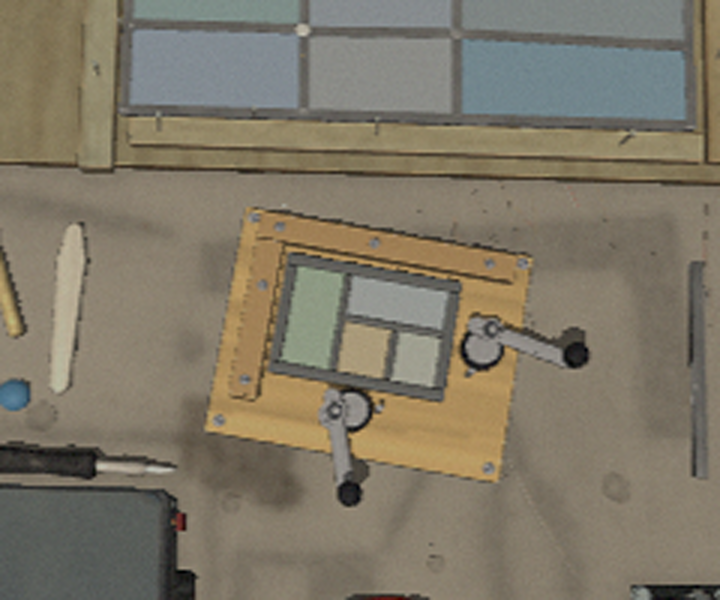

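The crop shows the jig's board corners at about (249,208), (532,256), (497,481) and (207,431). The front nut is at (336,411) with its knob at (349,493), and the side nut is at (491,327) with its knob at (575,354).

```bash
cat > h.py <<'E'
import numpy as np
from station import ctrl
from scipy.optimize import least_squares
def ray(n,u,v,z,P=None):
    P=P or ctrl.camera_params(n);f=240/np.tan(np.radians(P['vertical_fov']/2));T=np.array(P['cam_to_world'])
    d=T[:3,:3]@np.array([(u-P['cx'])/f,-(v-P['cy'])/f,-1]);o=T[:3,3]
    return (o+d*(z-o[2])/d[2])
E
python3 - <<'E'
from h import *
print(ctrl.camera_params('wrist'))
C={'bl':(249,208,9,85,108),'br':(532,256,9,85,-108),'fr':(497,481,9,-85,-108),'fl':(207,431,9,-85,108),'fn':(336,411,39,-57.4,18),'sn':(491,327,39,20,-82.4)}
W=[];J=[]
for k,(u,v,z,x,y) in C.items():
    w=ray('top',220+u/3-.33,110+v/3-.33,z/1000);W.append(w[:2]);J.append((x/1000,y/1000))
W=np.array(W);J=np.array(J)
def R(t):return np.array([[np.cos(t),-np.sin(t)],[np.sin(t),np.cos(t)]])
r=least_squares(lambda p:(J@R(p[2]).T+p[:2]-W).ravel(),[.5,-.1,-.2])
print(r.x,(r.fun.reshape(-1,2)*1000).round(1).tolist())
p=r.x
for nm,uv,pv in [('f',(349,492),(-.0574,.018)),('s',(575,353),(.02,-.0824))]:
    k=ray('top',220+uv[0]/3-.33,110+uv[1]/3-.33,.0585)[:2]
    P=R(p[2])@np.array(pv)+p[:2]
    j=R(p[2]).T@(k-P);print(nm,'pivot',P,'knob',k,'len',np.linalg.norm(j),'jigdir',np.arctan2(j[1],j[0]))
E
```

```text
{'vertical_fov': 65.86464529898527, 'cx': 323.19324674521687, 'cy': 245.139396450859, 'mount': array([[ 3.29073516e-04,  2.85068167e-01, -9.58507189e-01,
        -1.79363707e-01],
       [ 9.99999885e-01,  2.41700658e-04,  4.15202563e-04,
         1.06465166e-03],
       [ 3.50032852e-04, -9.58507215e-01, -2.85068054e-01,
        -8.32586064e-02],
       [ 0.00000000e+00,  0.00000000e+00,  0.00000000e+00,
         1.00000000e+00]])}
[ 0.54885867 -0.1686414  -0.14647561] [[1.3, 2.5], [0.3, -1.1], [-1.1, -1.9], [-0.3, 1.8], [0.4, 0.2], [-0.6, -1.5]]
f pivot [ 0.49470048 -0.14245649] knob [ 0.43667506 -0.15166401] len 0.058751407460829706 jigdir -2.837748285014602
s pivot [ 0.55661803 -0.25307808] knob [ 0.53689051 -0.30676438] len 0.05719609803080199 jigdir -1.7764638206117387
```

Run:
```python
from h import *
from scipy.spatial.transform import Rotation as Ro
o=ctrl.get_obs();M=Ro.from_euler('xyz',o['eef_rot']).as_matrix();print(M.round(3),o['qpos'])
print('y-axis heading',np.arctan2(M[1,1],M[0,1]),'z heading',np.arctan2(M[1,2],M[0,2]))
p=np.array([.54886,-.16864,-.14648])
for nm,pv,s,h0,t0 in [('f',(-.0574,.018),1,np.pi,.304),('s',(.02,-.0824),-1,-np.pi/2,.206)]:
    c,sn=np.cos(p[2]),np.sin(p[2]);P=p[:2]+[c*pv[0]-sn*pv[1],sn*pv[0]+c*pv[1]]
    for t in list(np.arange(t0,1.6,.14))+[1.6,1.64]:
        h=h0+s*t+p[2];a=np.array([np.cos(h),np.sin(h)]);n=s*np.array([-a[1],a[0]]) # travel dir
        q=P+a*.039-n*(.006+.0125)
        print(nm,round(t,2),(q*1000).round(1),'normal heading mod pi',round((h+np.pi/2)%np.pi,3))
```

```text
[[-0.     0.411  0.912]
 [-0.001  0.912 -0.411]
 [-1.    -0.001 -0.   ]] [ 1.08040189e+00  3.00405171e-01  1.52150144e+00  6.13359812e-06
  1.32072658e+00 -6.66090548e-02]
y-axis heading 1.1470094648884814 z heading -0.4237869399370417
f 0.3 [ 453.3 -130.3] normal heading mod pi 1.728
f 0.44 [ 452.  -136.2] normal heading mod pi 1.868
f 0.58 [ 451.5 -142.2] normal heading mod pi 2.008
f 0.72 [ 451.9 -148.2] normal heading mod pi 2.148
f 0.86 [ 453.2 -154.2] normal heading mod pi 2.288
f 1.0 [ 455.2 -159.8] normal heading mod pi 2.428
f 1.14 [ 458.  -165.2] normal heading mod pi 2.568
f 1.28 [ 461.5 -170.1] normal heading mod pi 2.708
f 1.42 [ 465.7 -174.4] normal heading mod pi 2.848
f 1.56 [ 470.5 -178.2] normal heading mod pi 2.988
f 1.6 [ 471.8 -179. ] normal heading mod pi 3.024
f 1.64 [ 473.2 -179.9] normal heading mod pi 3.064
s 0.21 [ 560.5 -296.1] normal heading mod pi 2.789
s 0.35 [ 554.5 -296.2] normal heading mod pi 2.649
s 0.49 [ 548.5 -295.5] normal heading mod pi 2.509
s 0.63 [ 542.6 -293.9] normal heading mod pi 2.369
s 0.77 [ 537.1 -291.6] normal heading mod pi 2.229
s 0.91 [ 531.9 -288.5] normal heading mod pi 2.089
s 1.05 [ 527.2 -284.7] normal heading mod pi 1.949
s 1.19 [ 523.1 -280.3] normal heading mod pi 1.809
s 1.33 [ 519.6 -275.3] normal heading mod pi 1.669
s 1.47 [ 516.9 -269.9] normal heading mod pi 1.529
s 1.6 [ 515.  -264.5] normal heading mod pi 1.395
s 1.64 [ 514.6 -262.8] normal heading mod pi 1.355
```

Run:
```python
from h import *
d=np.load('topd.npy');P=ctrl.camera_params('top');f=240/np.tan(np.radians(P['vertical_fov']/2));T=P['cam_to_world']
v,u=np.mgrid[:480,:640];X=np.stack([(u-P['cx'])/f*d,-(v-P['cy'])/f*d,-d],-1)@T[:3,:3].T+T[:3,3]
X[d==0]=np.nan
for x in np.arange(.3,.72,.04):
  print(round(x,2),[int(np.nanmax(np.r_[X[...,2][(abs(X[...,0]-x)<.02)&(abs(X[...,1]-y)<.02)],-1])*1000) for y in np.arange(.2,-.45,-.04)])
```

```text
0.3 [69, 20, 16, 5, 6, 5, 3, 4, 4, 15, 14, 5, 4, 4, 4, 4, 4]
0.34 [107, 25, 82, 88, 89, 87, 85, 5, 9, 14, 17, 17, 16, 71, 60, 53, 15]
0.38 [74, 92, 97, 88, 88, 88, 87, 4, 4, 13, 15, 4, 5, 4, 50, 53, 12]
0.42 [213, 151, 109, 87, 88, 87, 87, 5, 5, 62, 4, 6, 5, 5, 4, 3, 4]
0.46 [277, 278, 23, 22, 23, 17, 15, 12, 29, 59, 13, 14, 12, 5, 5, 14, 3]
0.5 [213, 273, 11, 12, 12, 5, 13, 28, 40, 41, 20, 19, 14, 4, 3, 12, 4]
0.54 [202, 152, 5, 14, 13, 6, 11, 27, 23, 20, 21, 43, 34, 60, 5, 13, 3]
0.58 [17, 17, 15, 16, 14, 6, 6, 27, 21, 21, 19, 35, 26, 3, 4, 12, 3]
0.62 [12, 16, 16, 10, 13, 5, 5, 26, 27, 28, 26, 27, 26, 4, 5, 11, 4]
0.66 [37, 16, 15, 15, 35, 16, 15, 22, 15, 15, 15, 15, 15, 14, 18, 15, 12]
0.7 [37, 17, 17, 17, 35, 54, 28, 37, 27, 53, 27, 27, 38, 29, 53, 26, 26]
```

Request:
send_rows([
  [[10,-50,0,-0.15],[10,-50,0,-0.15],[10,-50,0,-0.15],[15,-50,0,-0.15],[15,-50,0,-0.15],[20,-50,0,-0.15],[20,-50,0,-0.15],[20,-50,0,-0.15],[20,-50,0,-0.15],[20,-50,0,-0.15],[20,-50,0,-0.15],[20,-50,0,-0.15]],
], grip=1, newtons=40)

```text
time_s: 1.3
ee_pos: [0.4145, -0.0687, 0.2055]
eef_rot: [2.41, 1.571, 0.18]
force: [0.5, 1.6, 0.3]
grip_width: 0.0023
```

Request:
send_rows([
  [[10,-15,0,-0.15],[10,-15,0,-0.15],[10,-15,0,-0.15],[10,-5,0,-0.15],[0,0,0,-0.15],[0,0,0,0]],
])

```text
time_s: 1.9
ee_pos: [0.4542, -0.1166, 0.205]
eef_rot: [-0.5, 1.57, 2.806]
force: [0.0, -0.8, 0.3]
grip_width: 0.0001
```

Run:
```python
from h import *
import cv2
o=ctrl.get_obs();print(o['ee_pos'],o['eef_rot'],o['eef_rot'][2]-o['eef_rot'][0]+np.pi/2,o['grip_width'],o['qpos'])
for n in ['wrist','top']:
  p,d=ctrl.camera(n);cv2.imwrite(f'pics/{n}1.png',p[:,:,::-1])
```

```text
[ 0.45419926 -0.11660277  0.20501757] [-0.50011871  1.56982382  2.80644745] 4.877362493849686 6.763102548105798e-05 [-3.29427928e-01  1.19266134e-01  1.74051952e+00  5.79894765e-06
  1.28277950e+00  1.07639324e+00]
```

View pics/wrist1.png

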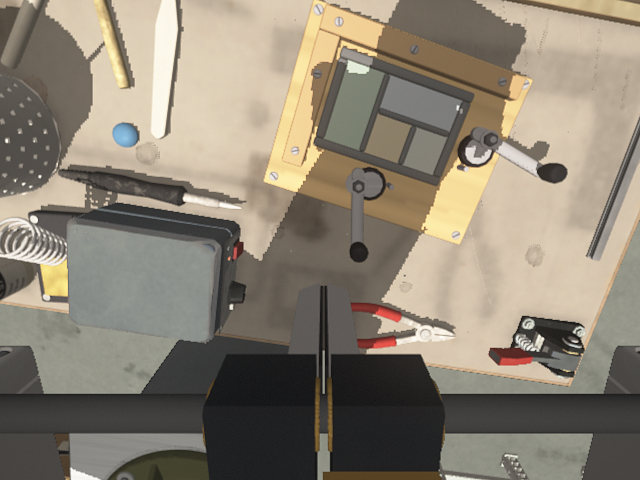

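The wrist view shows the front nut near (359,186), its knob at (359,252), the side nut at (490,140) and its knob at (553,172). The fingers are shut at the bottom centre. I'll use these points to check the jig pose.

Run:
```python
from h import *
from scipy.spatial.transform import Rotation as Ro
o=ctrl.get_obs();Tt=np.eye(4);Tt[:3,:3]=Ro.from_euler('xyz',o['eef_rot']).as_matrix();Tt[:3,3]=o['ee_pos']
P=ctrl.camera_params('wrist');P=dict(P);P['cam_to_world']=Tt@P['mount']
C=[(320,2,9,85,108),(532,78,9,85,-108),(458,243,9,-85,-108),(265,182,9,-85,108),(359,186,39,-57.4,18),(490,140,39,20,-82.4)]
W=np.array([ray('w',u,v,z/1e3,P)[:2] for u,v,z,x,y in C]);J=np.array([c[3:] for c in C])/1e3
def R(t):return np.array([[np.cos(t),-np.sin(t)],[np.sin(t),np.cos(t)]])
r=least_squares(lambda p:(J@R(p[2]).T+p[:2]-W).ravel(),[.5,-.1,-.2]);p=r.x
print(p,(r.fun.reshape(-1,2)*1000).round(1).tolist())
for nm,uv,pv in [('f',(359,253),(-.0574,.018)),('s',(553,173),(.02,-.0824))]:
    k=ray('w',*uv,.05,P)[:2];Q=R(p[2])@np.array(pv)+p[:2];j=R(p[2]).T@(k-Q)
    print(nm,Q,k,np.linalg.norm(j),np.arctan2(j[1],j[0]))
```

```text
[ 0.551074   -0.16802319 -0.1433158 ] [[2.9, 5.9], [-0.8, -2.5], [-2.1, -2.6], [0.1, 2.4], [-1.0, -0.2], [0.8, -2.9]]
f [ 0.49683333 -0.14200953] [ 0.43704634 -0.15303645] 0.06079537676251067 -2.8158898301153465
s [ 0.55910012 -0.25243493] [ 0.5399383 -0.3085364] 0.05928364684994911 -1.756613496973551
```

Request:
send_rows([
  [[0,0,-40,0],[0,0,-40,0],[0,0,-40,0],[0,0,-30,0],[0,0,-20,0],[0,0,-10,0],[0,0,-6,0],[0,0,0,0]],
])

```text
time_s: 2.8
ee_pos: [0.4544, -0.1165, 0.0196]
eef_rot: [2.666, 1.571, -0.306]
force: [0.0, -0.2, -0.2]
grip_width: 0.0005
```

Request:
send_rows([
  [[0,-5,0,0],[0,-5,0,0],[0,-4,0,0],[0,0,0,0]],
])

```text
time_s: 3.2
ee_pos: [0.4545, -0.1311, 0.0198]
eef_rot: [2.642, 1.57, -0.333]
force: [1.3, 0.6, -0.1]
grip_width: 0.0001
```

Request:
send_rows([
  [[-0.7,-3,0,0.07],[-0.6,-3,0,0.07],[-0.3,-3,0,0.07],[-0.2,-3,0,0.07],[0.2,-3,0,0.07],[0.2,-3,0,0.07],[0.6,-3,0,0.07],[0.7,-3,0,0.07],[1,-2.8,0,0.07],[1,-2.8,0,0.07],[0,0,0,0]],
])

```text
time_s: 4.3
ee_pos: [0.4561, -0.1602, 0.0195]
eef_rot: [-1.447, 1.571, 2.563]
force: [-0.2, 1.6, 0.5]
grip_width: 0.0004
```

Run:
```python
from h import *
import cv2
o=ctrl.get_obs();print(o['ee_pos'],o['eef_rot'][2]-o['eef_rot'][0]+np.pi/2,o['force'])
for n in ['wrist','side']:
  p,d=ctrl.camera(n);cv2.imwrite(f'pics/{n}2.png',p[:,:,::-1])
cv2.imwrite('pics/side2c.png',cv2.resize(p[220:340,250:410][:,:,::-1],(800,600),interpolation=cv2.INTER_CUBIC))
```

```text
[ 0.45613384 -0.16020091  0.01950102] 5.581091820464803 [-0.24579031  1.59239943  0.54632684]
```

View pics/wrist2.png

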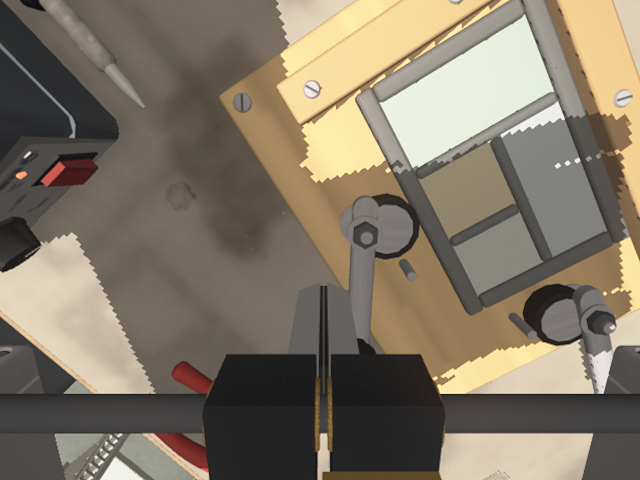

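View pics/side2c.png

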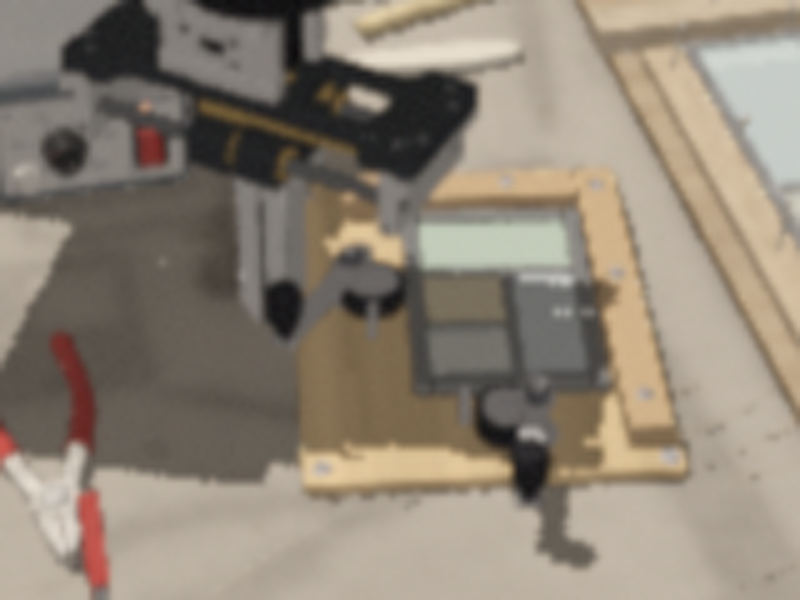

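Both views show the front arm turned to about 1 rad, lying flat against the finger, with the finger beside the knob. I'll carry on to the stop.

Request:
send_rows([
  [[1.4,-2.7,0,0.07],[1.4,-2.7,0,0.07],[1.7,-2.5,0,0.07],[1.8,-2.4,0,0.07],[2.1,-2.2,0,0.07],[2.1,-2.1,0,0.07],[2.4,-1.9,0,0.07],[0,0,0,0]],
])

```text
time_s: 5.2
ee_pos: [0.469, -0.1767, 0.0194]
eef_rot: [-1.267, 1.57, -3.05]
force: [-1.1, -0.5, 0.2]
grip_width: 0.0003
```

Request:
send_rows([
  [[1.3,-1,0,0.03],[1.3,-1,0,0.03],[1,-0.7,0,0.03],[0,0,0,0]],
])

```text
time_s: 5.6
ee_pos: [0.4722, -0.179, 0.0193]
eef_rot: [-1.807, 1.569, 2.78]
force: [-3.9, 1.4, 2.3]
grip_width: 0.0003
```

Request:
send_rows([
  [[1,0,0,0.01],[1,0,0,0],[1,0,0,0],[0,0,0,0]],
])

```text
time_s: 6.0
ee_pos: [0.4728, -0.179, 0.019]
eef_rot: [-1.639, 1.564, 2.958]
force: [-24.1, -1.6, 13.8]
grip_width: 0.0005
```

Request:
send_rows([
  [[1,0,0,0],[0,0,0,0],[0,0,0,0]],
])

```text
time_s: 6.3
ee_pos: [0.4729, -0.179, 0.0189]
eef_rot: [-1.639, 1.562, 2.958]
force: [-30.1, -2.1, 19.0]
grip_width: 0.0004
```

The force climbs while the position holds, so the lever is on its stop. I'll back off, rise and look.

Request:
send_rows([
  [[-4,0,0,0],[-6,0,0,0],[-10,1,0,0],[-8,0,10,0],[0,0,40,0],[0,0,45,0],[0,0,45,0],[0,0,45,0],[0,0,0,0]],
])

```text
time_s: 7.2
ee_pos: [0.4503, -0.1791, 0.2101]
eef_rot: [1.24, 1.561, -0.444]
force: [-0.9, -0.6, -0.2]
grip_width: 0.0004
```

Run:
```python
from h import *
import cv2
o=ctrl.get_obs();print(o['ee_pos'],o['eef_rot'][2]-o['eef_rot'][0]+np.pi/2,o['force'],o['qpos'])
p,d=ctrl.camera('side');cv2.imwrite('pics/side3c.png',cv2.resize(p[220:340,250:410][:,:,::-1],(800,600),interpolation=cv2.INTER_CUBIC))
```

```text
[ 0.45026393 -0.17906802  0.21010364] -0.11377789912189273 [-0.89918709 -0.56866293 -0.2497613 ] [-4.54176009e-01  1.43611639e-01  1.70081982e+00  1.00401700e-04
  1.28729732e+00 -3.40425718e-01]
```

View pics/side3c.png

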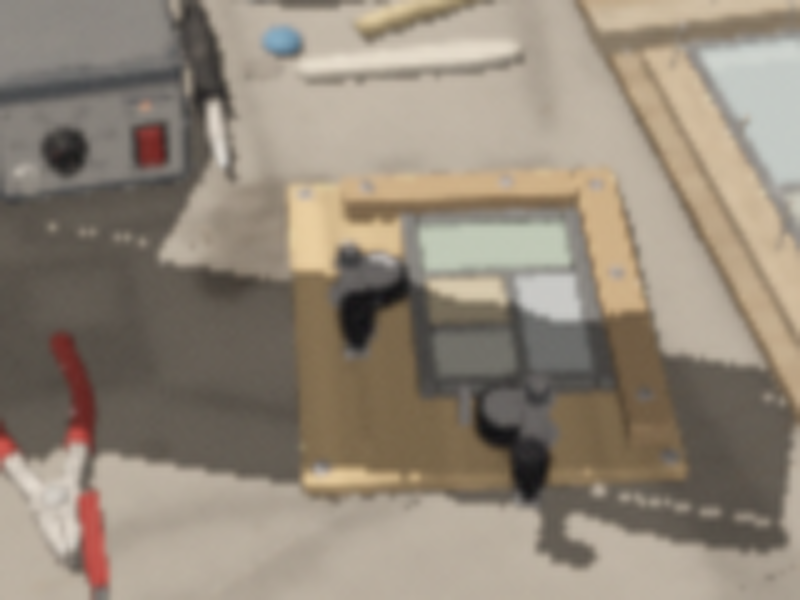

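Front lever is shut along the panel's edge. Next, the side lever.

Request:
send_rows([
  [[30,-30,0,-0.06],[35,-35,0,-0.06],[35,-35,0,-0.06],[25,-22,0,-0.06],[0,0,-40,0],[0,0,-45,0],[0,0,-45,0],[0,0,-35,0],[0,0,-15,0],[0,0,-10,0],[0,0,0,0]],
])

```text
time_s: 8.35
ee_pos: [0.5735, -0.3002, 0.014]
eef_rot: [-1.762, 1.57, 2.597]
force: [0.7, -0.1, -0.3]
grip_width: 0.0006
```

Request:
send_rows([
  [[-4,1.5,0,0],[-4,1.5,0,0],[-3,1,0,0],[0,0,0,0]],
])

```text
time_s: 8.75
ee_pos: [0.5626, -0.2964, 0.0153]
eef_rot: [1.384, 1.57, -0.54]
force: [0.6, -0.5, -0.9]
grip_width: -0.0
```

Request:
send_rows([
  [[-1,0,4,0],[-3,0,0,-0.07],[-3,0,0,-0.07],[-3,0.3,0,-0.07],[-3,0.4,0,-0.07],[-3,0.8,0,-0.07],[-2.9,0.8,0,-0.07],[-2.8,1.1,0,-0.07],[-2.7,1.2,0,-0.07],[-2.6,1.5,0,-0.07],[-2.6,1.6,0,-0.07],[0,0,0,0]],
])

```text
time_s: 9.95
ee_pos: [0.5338, -0.2896, 0.0193]
eef_rot: [1.925, 1.568, -0.702]
force: [2.9, -2.6, -0.7]
grip_width: -0.0001
```

Run:
```python
from h import *
import cv2
o=ctrl.get_obs();print(o['ee_pos'],o['eef_rot'][2]-o['eef_rot'][0]+np.pi/2,o['force'])
p,d=ctrl.camera('side');cv2.imwrite('pics/side4c.png',cv2.resize(p[220:340,250:410][:,:,::-1],(800,600),interpolation=cv2.INTER_CUBIC))
```

```text
[ 0.53376123 -0.28956574  0.01933918] -1.0557948847059069 [ 2.91131414 -2.61457922 -0.67136494]
```

View pics/side4c.png

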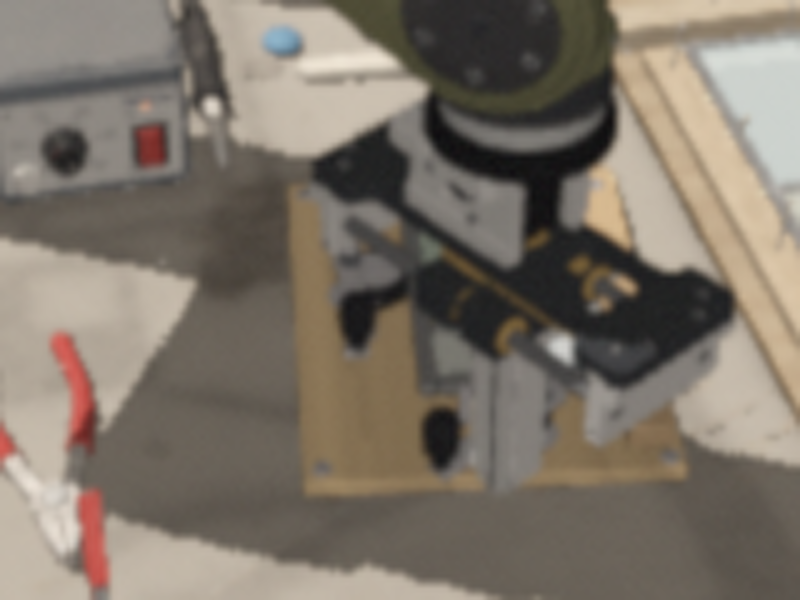

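The side lever is about halfway, with its knob at (440,435) in the crop and the finger behind the arm. Continuing.

Request:
send_rows([
  [[-2.4,1.9,0,-0.07],[-2.3,1.9,0,-0.07],[-2.1,2.2,0,-0.07],[-2,2.2,0,-0.07],[-1.8,2.5,0,-0.07],[-1.7,2.5,0,-0.07],[-1.4,2.7,0,-0.07],[-1.3,2.7,0,-0.07],[0,0,0,0]],
])

```text
time_s: 10.9
ee_pos: [0.5183, -0.2704, 0.0191]
eef_rot: [2.392, 1.57, -0.794]
force: [0.1, -1.4, 0.4]
grip_width: 0.0006
```

Request:
send_rows([
  [[-0.5,1.5,0,-0.03],[-0.5,1.5,0,-0.03],[-0.5,1.5,0,-0.03],[0,0,0,0]],
])

```text
time_s: 11.3
ee_pos: [0.517, -0.2661, 0.0191]
eef_rot: [2.469, 1.569, -0.804]
force: [0.5, -5.2, 1.7]
grip_width: 0.0004
```

Heading is -1.70; the shut angle needs about -1.75.

Request:
send_rows([
  [[-0.3,1,0,-0.03],[0,1,0,-0.01],[0,1,0,0],[0,0,0,0]],
])

```text
time_s: 11.7
ee_pos: [0.5166, -0.2654, 0.0193]
eef_rot: [2.112, 1.566, -1.201]
force: [-0.9, -21.5, -1.6]
grip_width: 0.0005
```

Request:
send_rows([
  [[0,1,0,0],[0,0,0,0],[0,0,0,0]],
])

```text
time_s: 12.0
ee_pos: [0.5166, -0.2652, 0.0193]
eef_rot: [2.105, 1.564, -1.208]
force: [-1.4, -26.0, -3.1]
grip_width: 0.0003
```

Request:
send_rows([
  [[0,-4,0,0],[0,-6,0,0],[0,-10,0,0],[0,-8,10,0],[0,0,40,0],[0,0,45,0],[0,0,45,0],[0,0,45,0],[-40,0,0,0],[-50,0,0,0],[-50,0,0,0],[-30,0,0,0]],
])

```text
time_s: 13.2
ee_pos: [0.3437, -0.2893, 0.2042]
eef_rot: [2.423, 1.57, -0.891]
force: [0.0, 0.1, 0.4]
grip_width: 0.0004
```

Run:
```python
from h import *
import cv2
o=ctrl.get_obs();print(o['ee_pos'],o['eef_rot'][2]-o['eef_rot'][0]+np.pi/2,o['force'])
p,d=ctrl.camera('side');cv2.imwrite('pics/side5c.png',cv2.resize(p[220:340,250:410][:,:,::-1],(800,600),interpolation=cv2.INTER_CUBIC))
p,d=ctrl.camera('top');cv2.imwrite('pics/top5.png',p[:,:,::-1]);cv2.imwrite('pics/top5c.png',cv2.resize(p[160:280,270:430][:,:,::-1],(800,600),interpolation=cv2.INTER_CUBIC))
```

```text
[ 0.34373866 -0.28932359  0.20423371] -1.743280252126183 [0.02686776 0.08158767 0.36393099]
```

View pics/side5c.png

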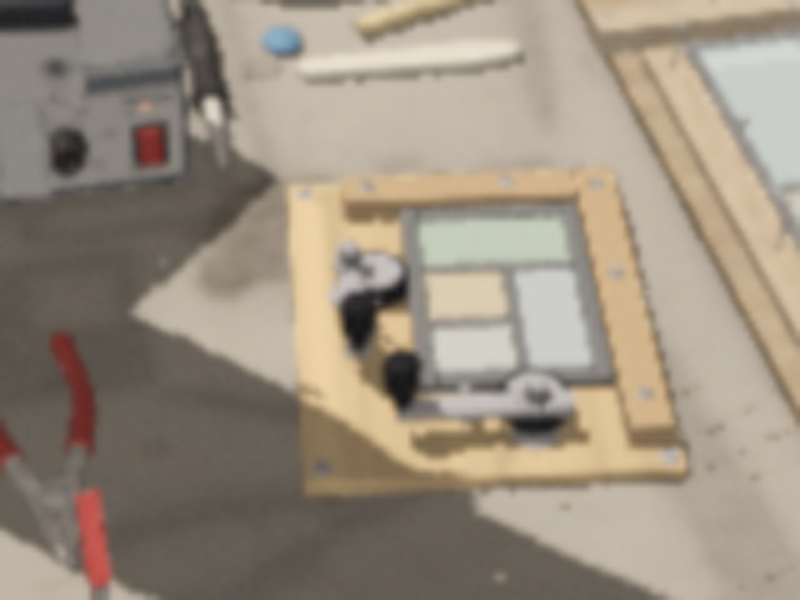

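View pics/top5c.png

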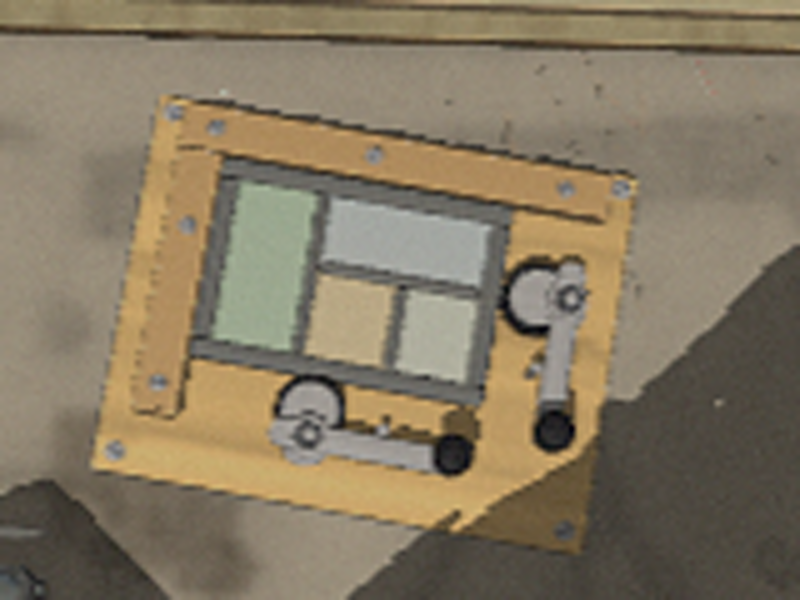

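Both levers are shut in both views. I'll take a closer wrist view to check the angles and seating.

Request:
send_rows([
  [[20,25,0,0.05],[20,30,0,0.05],[20,30,0,0.05],[20,25,0,0.02],[20,10,-10,0],[0,0,0,0]],
])

```text
time_s: 13.9
ee_pos: [0.448, -0.168, 0.1929]
eef_rot: [-0.842, 1.57, 2.301]
force: [-0.0, 0.6, 0.1]
grip_width: 0.0003
```

Run:
```python
from h import *
import cv2
o=ctrl.get_obs();print(o['ee_pos'],o['eef_rot'][2]-o['eef_rot'][0]+np.pi/2,o['force'])
np.save('o.npy',np.r_[o['ee_pos'],o['eef_rot']])
p,d=ctrl.camera('wrist');cv2.imwrite('pics/wrist6.png',p[:,:,::-1]);cv2.imwrite('pics/wrist6c.png',cv2.resize(p[0:300,220:620][:,:,::-1],(800,600),interpolation=cv2.INTER_CUBIC))
```

```text
[ 0.44797802 -0.16801166  0.19294399] 4.71316766159101 [-0.04662624  0.64764653  0.11530753]
```

View pics/wrist6c.png

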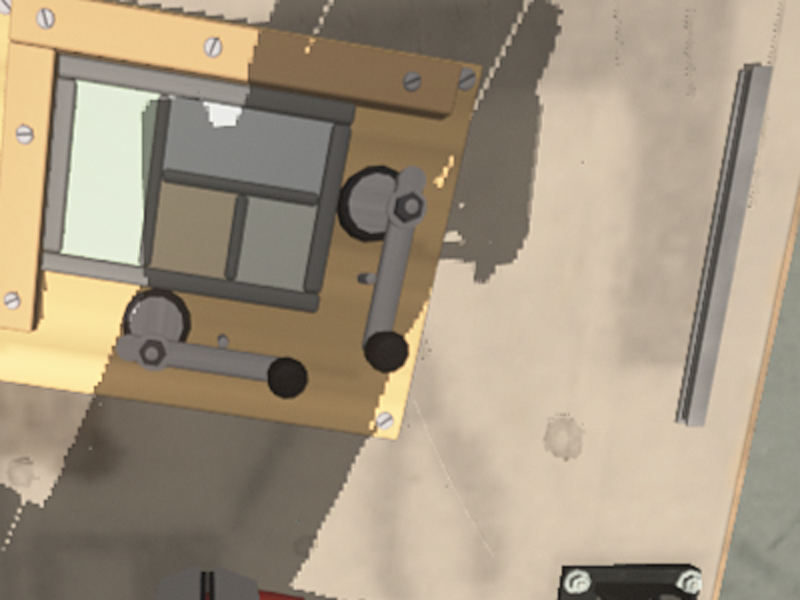

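Run:
```python
import cv2
p=cv2.imread('pics/wrist6.png')
a=cv2.resize(p[140:205,275:380],None,fx=7,fy=7,interpolation=cv2.INTER_CUBIC);cv2.imwrite('pics/c1.png',a)
b=cv2.resize(p[75:190,370:445],None,fx=5,fy=5,interpolation=cv2.INTER_CUBIC);cv2.imwrite('pics/c2.png',b)
```

```text
(no output)
```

View pics/c1.png

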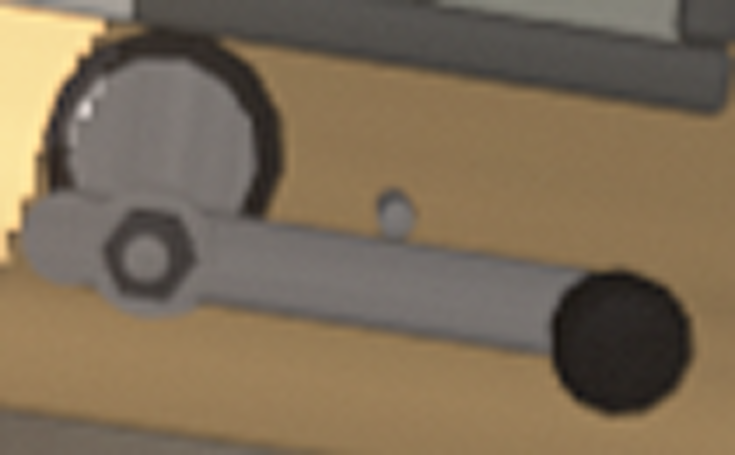

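View pics/c2.png

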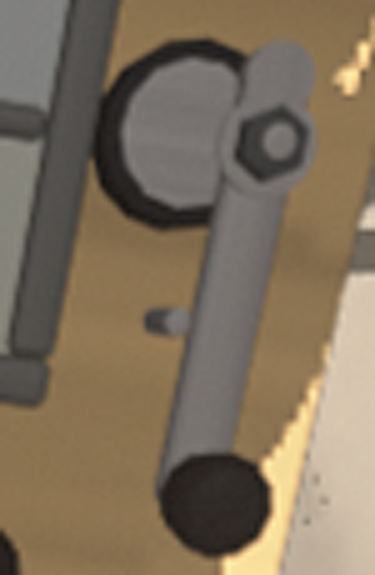

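Run:
```python
from h import *
from scipy.spatial.transform import Rotation as Ro
o=np.load('o.npy');Tt=np.eye(4);Tt[:3,:3]=Ro.from_euler('xyz',o[3:]).as_matrix();Tt[:3,3]=o[:3]
P=dict(ctrl.camera_params('wrist'));P['cam_to_world']=Tt@P['mount']
w=lambda u,v,z:ray('w',u-.45,v-.45,z,P)[:2]*1000
c1=lambda x,y:(275+x/7,140+y/7); c2=lambda x,y:(370+x/5,75+y/5)
def ang(a,b):d=b-a;return round(np.arctan2(d[1],d[0]),3),round(np.hypot(*d),1)
print('jig -y dir: panel front', ang(w(*c1(135,22),.017),w(*c1(720,112),.017)))
print('board right edge (-x)',ang(w(460.5,33.5,.009),w(418.5,219,.009)))
print('panel right edge -x',ang(w(*c2(118,5),.017),w(*c2(48,355),.017)))
print('front nut-knob',ang(w(*c1(147,257),.039),w(*c1(621,342),.0585)))
print('front arm edges',ang(w(*c1(270,220),.0295),w(*c1(590,270),.0295)),ang(w(*c1(205,303),.0235),w(*c1(550,352),.0235)))
print('side nut-knob',ang(w(*c2(279,142),.039),w(*c2(216,504),.0585)))
print('side arm edges',ang(w(*c2(212,225),.0295),w(*c2(163,470),.0295)))
for n,pin,piv,a,b in [('f',c1(397,213),c1(147,257),c1(270,220),c1(590,270)),('s',c2(178,322),c2(279,142),c2(212,225),c2(163,470))]:
  q=w(*pin,.03);A=w(*a,.0295);B=w(*b,.0295);t=(B-A)/np.linalg.norm(B-A)
  print(n,'pin to arm edge',abs(np.cross(t,q-A)),'pin-pivot',np.hypot(*(q-w(*piv,.039))))
```

```text
jig -y dir: panel front (np.float64(-1.718), np.float64(78.6))
board right edge (-x) (np.float64(2.994), np.float64(167.5))
panel right edge -x (np.float64(2.979), np.float64(60.4))
front nut-knob (np.float64(-1.709), np.float64(59.0))
front arm edges (np.float64(-1.723), np.float64(42.3)) (np.float64(-1.711), np.float64(46.7))
side nut-knob (np.float64(2.953), np.float64(59.3))
side arm edges (np.float64(3.0), np.float64(42.7))
f pin to arm edge 3.440818310333735 pin-pivot 32.25533189071479
s pin to arm edge 2.676481984109186 pin-pivot 32.097805554425385<stdin>:17: DeprecationWarning: Arrays of 2-dimensional vectors are deprecated. Use arrays of 3-dimensional vectors instead. (deprecated in NumPy 2.0)
```

The side pin is against its arm (2.7 mm from pin centre to arm edge, 2.5 expected). The front one reads 3.4 mm, which could be about 0.03 rad short of the stop. There is plenty of time, so I'll press the front lever again.

Request:
send_rows([
  [[0,-3,0,0.145],[0,-3,0,0.145],[0,-3,0,0.145],[0,-2,0,0.145],[0,0,0,0.145],[0,0,0,0.145],[0,0,0,0.145],[0,0,0,0.145],[0,0,0,0.145],[0,0,0,0.145],[0,0,0,0]],
])

```text
time_s: 15.05
ee_pos: [0.4461, -0.1812, 0.1941]
eef_rot: [1.183, 1.57, -0.51]
force: [0.2, -0.1, 0.1]
grip_width: 0.0005
```

Request:
send_rows([
  [[0,0,-40,0],[0,0,-45,0],[0,0,-45,0],[0,0,-25,0],[0,0,-15,0],[0,0,0,0],[6,0,0,0],[6,0,0,0],[5,0,0,0],[3,0,0,0],[0,0,0,0]],
])

```text
time_s: 16.15
ee_pos: [0.4668, -0.1805, 0.0238]
eef_rot: [1.261, 1.57, -0.433]
force: [0.2, 0.1, 0.2]
grip_width: 0.0005
```

Request:
send_rows([
  [[1.5,0,0,0],[1.5,0,0,0],[1,0,0,0],[0,0,0,0]],
])

```text
time_s: 16.55
ee_pos: [0.4704, -0.1805, 0.0234]
eef_rot: [-2.619, 1.571, 1.97]
force: [0.1, -0.2, -0.1]
grip_width: 0.0007
```

Request:
send_rows([
  [[0.7,0,0,0],[0,0,0,0]],
])

```text
time_s: 16.75
ee_pos: [0.471, -0.1805, 0.0234]
eef_rot: [-2.577, 1.571, 2.012]
force: [-0.1, 0.1, 0.4]
grip_width: 0.0002
```

Request:
send_rows([
  [[0.7,0,0,0],[0,0,0,0]],
])

```text
time_s: 16.95
ee_pos: [0.4718, -0.1805, 0.0234]
eef_rot: [-0.811, 1.571, -2.505]
force: [-0.2, 0.2, 0.5]
grip_width: 0.0007
```

Request:
send_rows([
  [[0.7,0,0,0],[0,0,0,0]],
])

```text
time_s: 17.15
ee_pos: [0.4725, -0.1805, 0.0235]
eef_rot: [1.002, 1.571, -0.692]
force: [-0.2, -0.6, 0.7]
grip_width: 0.0002
```

Request:
send_rows([
  [[0.7,0,0,0],[0,0,0,0]],
])

```text
time_s: 17.35
ee_pos: [0.4732, -0.1805, 0.0234]
eef_rot: [0.421, 1.571, -1.273]
force: [0.3, 0.4, 0.1]
grip_width: 0.0004
```

Request:
send_rows([
  [[0.7,0,0,0],[0,0,0,0]],
])

```text
time_s: 17.55
ee_pos: [0.4739, -0.1805, 0.0234]
eef_rot: [1.892, 1.571, 0.198]
force: [1.0, 0.4, -0.3]
grip_width: 0.0003
```

Request:
send_rows([
  [[0.7,0,0,0],[0,0,0,0]],
])

```text
time_s: 17.75
ee_pos: [0.4746, -0.1805, 0.0235]
eef_rot: [1.528, 1.571, -0.166]
force: [0.6, -0.6, -0.2]
grip_width: 0.0006
```

Request:
send_rows([
  [[1,0,0,0],[0,0,0,0]],
])

```text
time_s: 17.95
ee_pos: [0.4753, -0.1805, 0.0234]
eef_rot: [-1.686, 1.57, 2.903]
force: [-2.4, -0.3, 0.8]
grip_width: 0.0002
```

Request:
send_rows([
  [[1,0,0,0],[1,0,0,0],[0,0,0,0]],
])

```text
time_s: 18.25
ee_pos: [0.4758, -0.1804, 0.0231]
eef_rot: [-1.62, 1.566, 2.969]
force: [-13.6, -1.7, 7.7]
grip_width: 0.0006
```

Request:
send_rows([
  [[1,0,0,0],[0.5,0,0,0],[0,0,0,0]],
])

```text
time_s: 18.55
ee_pos: [0.476, -0.1804, 0.0229]
eef_rot: [-1.618, 1.563, 2.972]
force: [-22.6, -2.1, 11.9]
grip_width: 0.0001
```

Contact was stiff from the first touch, with no give at the lever's own 6–9 N, so it was already on its stop. Retreat for a final look.

Request:
send_rows([
  [[-4,0,0,0],[-6,0,0,0],[-10,0,0,0],[-8,0,10,0],[0,0,40,0],[0,0,45,0],[0,0,45,0],[0,0,45,0],[-40,0,0,0],[-40,0,0,0],[0,0,0,0]],
])

```text
time_s: 19.65
ee_pos: [0.368, -0.1802, 0.2086]
eef_rot: [0.91, 1.57, -0.785]
force: [0.3, 0.2, -0.2]
grip_width: 0.0007
```

Run:
```python
from h import *
import cv2
p,d=ctrl.camera('top');cv2.imwrite('pics/top7.png',cv2.resize(p[140:340,200:467][:,:,::-1],(800,600),interpolation=cv2.INTER_CUBIC))
print(ctrl.get_obs()['force'])
```

```text
[-0.07911437 -0.99339668  0.29245514]
```

View pics/top7.png

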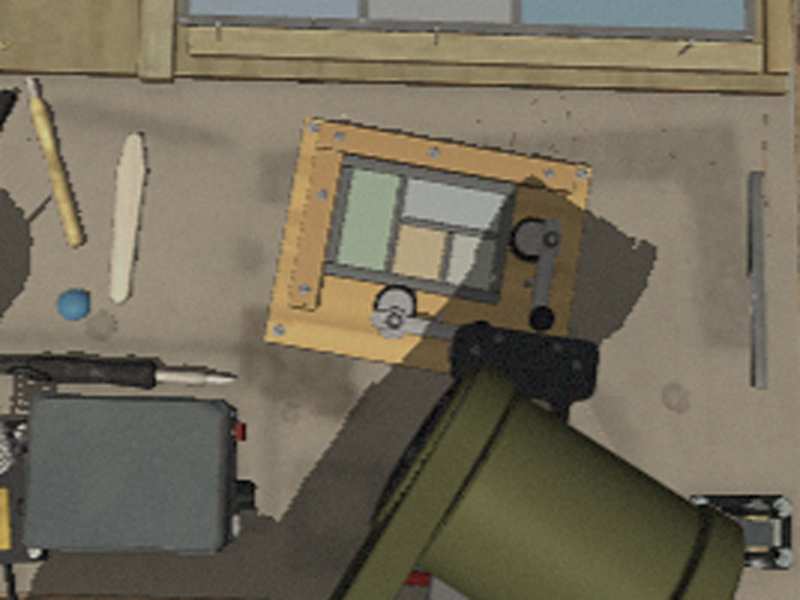

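The panel sits against both battens and both levers are still shut. The tools in view haven't moved. Handing in.

```bash
python3 -c "
from station import ctrl
print(ctrl.hand_in())"
```

```text
the job is handed in; nothing more can be done
None
```

I pushed both cam levers shut with the closed fingertips and handed the job in at about 20 s, with the robot clear of everything. I worked the front lever first, then the side one. I moved the panel only by the levers.

- **Levers:** Each was pressed to 20–30 N with no further movement, so both are on their stops.
- **Panel:** In the last top and wrist pictures it lies flush against both battens.
- **Other tools:** The ones in the last view looked unmoved. The arm hid most of the pliers there, but they looked in place in an earlier picture.

**One check disagreed:** in the wrist picture the front pin's centre was 3.4 mm from the arm, where 2.5 mm was expected. The side one read 2.7 mm. I pressed the front lever again and it was stiff from first contact, so I put the difference down to picture-reading error. On that second press, contact came about 2 mm further on than before. I think that is because the fingertip was set about 4 mm higher and may taper, but I didn't confirm it.

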